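# Seat a sample canister in the V rest of a screening dock

## Robot

A 6-joint arm with a two-finger parallel gripper is mounted at the origin on the work surface. World frame = base frame: x ahead of the robot, y to its left, z up, the work surface at z = 0. Lengths are in m, angles in rad, forces in N, time in s.
With the tool pointing down it reaches from about 0.325 to 0.85 m from the base axis. Payload 4.4 kg.
Tool frame: the origin (TCP) lies on the centre line of the jaws, within the pads' length; the fingertips stand 14 mm ahead of it and the grasp point (between the pads) lies 5 mm behind it; x points along the fingers, y is the direction in which the jaws open and shut, and the axes are right-handed (so a half turn about x gives the same grasp; the last joint's range is limited). The gripper opens to 94 mm and grips with 3 to 60 N. Pads are 16 mm wide; open, the fingers measure 119 mm over their backs; the gripper's body (75 mm by 177 mm) begins 78 mm behind the grasp point.
Start: joints at [-1.427, 0.207, 1.542, -0, 1.393, -0.15], TCP at [0.167, -0.55, 0.219] pointing down, gripper open.
Joint ranges: [-2.73, 2.73], [-0.86, 2.22], [0.23, 2.46], [-1.11, 4.25], [0.08, 2.63], [-2.82, 2.82]. Speed limits (rad/s): [2.79, 2.79, 3.14, 3.14, 3.14, 3.14].

## Interface

Orientations are given as a unit quaternion [x, y, z, w].
In Python, from cell import bot gives the robot as it stands.
- The arm moves only by the shell command python3 -m pendant 'ROWS'. ROWS is JSON, a list of rows, each a list of 7 numbers: the opening in per cent of the stroke, from 0 (shut) to 100 (fully open), then the shift along the tool's x, y, z in mm, then the turn, a rotation vector about the tool's x, y, z in rad. In form: [[gripper, dx, dy, dz, rx, ry, rz], ...]. A call has exactly 10 rows; each row is the pose to reach, as a shift and turn from the pose measured when the call began, along the tool's axes at that moment; what a row does not reach only later rows make up. A row lasts 1/8 s, in which the tool goes at most 62.5 mm and 10.7 degrees, less where a joint would pass 70% of its speed; a pose out of reach is approached as far as the arm can. A call with a gripper value outside its range is refused whole. The fingers move at their own pace and stop on an object; the grip force is fixed at half the most. Time passes only in rows, so rows that repeat a pose let the fingers close, or fill a call up. It gives the time, the measured TCP pose, the force and the opening at its end, in the units of the state.
- bot.observe(): the state, without advancing time (a new reading comes with each control period).
- bot.get_image(name): name is "scene" or "top" or "wrist"; returns a dict with "frame" (384x512x3 uint8, red, green, blue), "intrinsics" (3x3 intrinsics, pixels), "k1" (the pictures are not rectified: a ray, as slopes to the right and down, at radius r is drawn at 1 + k1 r^2 times it, then the intrinsics apply), "rvec" (rotation vector, rad) and "tvec" (3), from world to camera coordinates, as OpenCV has them. Camera axes: x right, y down, z forward; pixel columns grow to the right and rows downward; lengths in m; the calibration is good to about 2 mm. A picture is of the moment at which its call begins. There is no depth.
- bot.finish_job(): hands the job in, once; it reports no verdict.
The state is a dict: "t": time; "joints": joint angles; "dq": joint speeds; "tau": joint torques, N m; "tcp_pos": TCP position; "eef_rot": TCP orientation; "contact_force": force on the tool from outside, world axes, zero at the start; "ft_torque": the same for the moment, N m; "gripper_width": opening from 0.0 (shut) to 1.0 (fully open).
Only numpy, scipy, OpenCV 4.12 (cv2) and the standard library are available. Lean on these libraries where they do the work, as an engineer would, in place of code of your own. Each camera call takes 0.05 s, during which the arm holds its last target.

## Task

Take the steel sample canister with the yellow band out of the carton tray, set it down gently upright on the round orange-edged mark at the front of the screening dock and let go of it. Then slide it along the deck into the blue V rest until it sits centred against both faces of the V, pressing it home steadily with about 10 N (never more than 20 N on either face), and leave it standing there. Leave everything else alone.

Things in the scene. Friction and masses are not known exactly. Their poses are not given: they have to be found in the camera images.
- canister: The closed steel canister with a yellow band and yellow spot on top: an upright cylinder 44 mm in diameter, 75 mm tall, about 0.3 kg (0.2 to 0.4). Origin at the centre of its underside, z up along its axis. It stands in one of the three places of the carton tray.
- dock: Fixed screening dock: aluminium deck 270 mm (its x) by 150 mm (its y), flat top 25 mm above its origin (centre of its underside). Dock +x runs from the mark to the blue V rest: the pushing direction. A white box (top 80 mm above the table) stands 100 to 130 mm from the origin along +x. Friction on deck and faces is 0.5 to 0.7: a canister touching one face only can wedge there short of the other.
- mark (a point): Centre of the flat round set-down mark (grey, orange edge, 52 mm across) on the deck's top surface, 65 mm from the dock's origin along dock -x. Fixed on the dock.
- seat_nominal (a point): Point on the deck top, 30 mm from the dock's origin along dock +x: axis of a seated canister with the V rest at mid-adjustment. The real V rest is locked up to 6 mm off along dock x and 4 mm along dock y, differently each time and not shown by this reading: feel or look for it.
- v_base (a point): Point on the deck top, 66 mm from the dock's origin along dock +x, under the rear of the V rest. The V rest is a rigid blue block: two upright faces, 40 mm high, 44 mm long, at 45 degrees either side of dock x (head_c0 on its +y side, head_c1 on its -y side), meeting at the rear, the 62 mm wide mouth open toward dock -x, always in line with the dock.
- tray: Open carton tray, fixed, 125 mm (its x) by 325 mm (its y), walls 25 mm high and 4 mm thick, floor 4 mm thick, with three places side by side along its y, 107 mm apart, holding the canister, the spare and the jar in any order. Origin at the centre of its underside.
- spare: Bystander: a canister of the same size with a blue band, standing in the tray. Origin at the centre of its underside.
- jar: Bystander: amber jar with a white cap, 52 mm in diameter, 80 mm tall, standing in the tray. Origin at the centre of its underside.
- tape: Bystander: roll of yellow tape lying flat, 72 mm across, 30 mm high. Origin at the centre of its underside.
- cartridge: Bystander: grey respirator cartridge, 84 mm across, 36 mm high. Origin at the centre of its underside.
- cartridge2: Bystander: red respirator cartridge, 84 mm across, 36 mm high. Origin at the centre of its underside.
- cup: Bystander: white cup, 70 mm across, 80 mm high. Origin at the centre of its underside.
- brush: Bystander: brush lying on the table. Origin on its underside, x along it.
Not all that is in view belongs to the job. Leave any pink or purple look-alike of the canister alone.

How it is judged:
On the way, in this order (a step that is already met when the one before it is completed fails the run):
1. the canister stands upright on the deck, its axis within 15 mm of the centre of the mark, let go and at rest (horizontal distance between canister and mark below 0.015 m and angle between canister's own z axis and vertical below 0.06 rad and z of canister in the frame of dock between 0.022 and 0.028 m and contact force between the fingers and canister below 0.05 N and linear speed of canister below 0.02 m/s), for 0.2 s.
2. the canister, upright on the deck, is pressed against both faces of the V at once with more than 2 N on each (contact force between canister and head_c0 above 2 N and contact force between canister and head_c1 above 2 N and angle between canister's own z axis and vertical below 0.06 rad and z of canister in the frame of dock between 0.022 and 0.028 m), for 0.4 s.
At the end, for the whole second after the job is handed in: The canister stands released and at rest on the dock's deck, upright within 0.06 rad, in the V rest with no more than 1.5 mm of gap to either face (horizontal distance between canister and head_c0 below 0.0275 m and horizontal distance between canister and head_c1 below 0.0275 m and angle between canister's own z axis and vertical below 0.06 rad and z of canister in the frame of dock between 0.022 and 0.028 m and linear speed of canister below 0.01 m/s and contact force between the fingers and canister below 0.05 N); the robot touches nothing.
It fails at once if more than 20 N between the canister and either face of the V (contact force between canister and head_c0 above 20 N or contact force between canister and head_c1 above 20 N).
It fails at once if the canister dropped or pressed on the deck with more than 40 N (contact force between canister and dock_c0 above 40 N).
It fails at once if the canister tipped by more than 0.5 rad (angle between canister's own z axis and vertical above 0.5 rad).
It fails at once if a bystander moved by more than 20 mm (distance of any of spare, jar, tape, cartridge, cartridge2, cup, brush from where it was at the start of the episode above 0.02 m).
It also fails if it takes over 72 s, if anything falls off the work surface, if the arm or the gripper's body presses on something with over 40 N, if the wrist force passes 120 N, or if a joint passes its speed limit or range.

## Working session

There is one attempt and no reset: what is moved stays moved. The work goes in short steps, Python scripts to look and compute and a shell command to move; the robot and the scene stay as the last step left them, time stands still between calls to the robot, and variables do not carry over. Pictures are saved under pics/ and viewed, and the job is handed in when it is done.

```bash
ls; mkdir -p pics; cat > h.py <<'E'
import numpy as np, cv2
from scipy.spatial.transform import Rotation as R
from cell import bot
def snap(n,fn):
    im=bot.get_image(n); cv2.imwrite('pics/'+fn,im['frame'][:,:,::-1]); 
    np.savez('pics/'+fn+'.npz',**{k:np.array(v) for k,v in im.items()}); return im
def load(fn): return np.load('pics/'+fn+'.npz')
def ray(im,u,v):
    K=np.array(im['intrinsics']);k1=float(im['k1'])
    xd=np.array([(u-K[0,2])/K[0,0],(v-K[1,2])/K[1,1]]);x=xd.copy()
    for _ in range(50): x=xd/(1+k1*(x@x))
    Rm=cv2.Rodrigues(np.array(im['rvec'],float))[0];t=np.array(im['tvec'],float).ravel()
    return -Rm.T@t, Rm.T@np.array([x[0],x[1],1])
def at_z(im,u,v,z):
    c,d=ray(im,u,v); return c+d*(z-c[2])/d[2]
def proj(im,P):
    Rm=cv2.Rodrigues(np.array(im['rvec'],float))[0];t=np.array(im['tvec'],float).ravel()
    p=Rm@np.array(P)+t; s=p[:2]/p[2]; s=s*(1+float(im['k1'])*(s@s)); K=np.array(im['intrinsics'])
    return K[0,0]*s[0]+K[0,2],K[1,1]*s[1]+K[1,2]
E
python3 - <<'E'
from h import *
for n in ['scene','top','wrist']:
    im=snap(n,n+'0.png'); print(n,im['intrinsics'],im['k1'],at_z(im,256,192,0),ray(im,256,192)[0])
o=bot.observe();print(o)
E
```

```text
pics
scene [[347.16338421   0.         256.17469218]
 [  0.         347.16338421 191.29524814]
 [  0.           0.           1.        ]] 0.02351756282896274 [0.5308315  0.02447932 0.        ] [1.11083372 0.26725458 1.05517816]
top [[451.33231753   0.         255.63396293]
 [  0.         451.33231753 198.19842415]
 [  0.           0.           1.        ]] -0.14907943311222974 [0.57672708 0.01322291 0.        ] [0.34721276 0.02569019 1.67831858]
wrist [[282.48225485   0.         256.90968657]
 [  0.         282.48225485 186.14581961]
 [  0.           0.           1.        ]] -0.05231298211675304 [ 0.12801306 -0.55717255  0.        ] [ 0.24143102 -0.52483566  0.38415913]
{'t': 0.15, 'joints': array([-1.42746836e+00,  2.07289670e-01,  1.54255844e+00,  9.63877115e-06,
        1.39351675e+00, -1.50517000e-01]), 'dq': array([-0.00062991, -0.00146265, -0.00381403,  0.00074529,  0.00105332,
        0.00049612]), 'tau': array([ 7.78311496e-04, -3.71310854e+01, -2.81813210e+01,  6.98463991e-02,
        3.26977624e-02, -9.88464444e-05]), 'tcp_pos': array([ 0.16643901, -0.54977942,  0.21855233]), 'eef_rot': array([ 0.69949404,  0.10414244, -0.69948283,  0.10288933]), 'contact_force': array([0.46731477, 0.51463607, 0.68519585]), 'ft_torque': array([ 0.04395696, -0.01152819, -0.00571845]), 'gripper_width': 0.9992621680674609}
```

View pics/scene0.png

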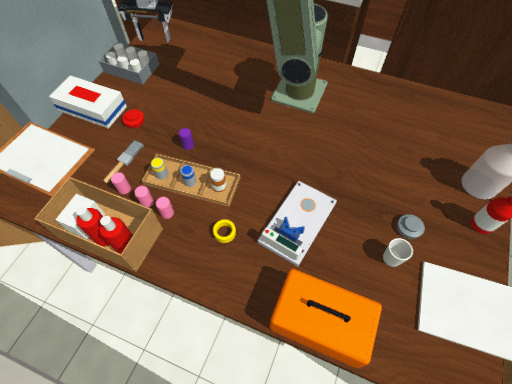

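View pics/top0.png

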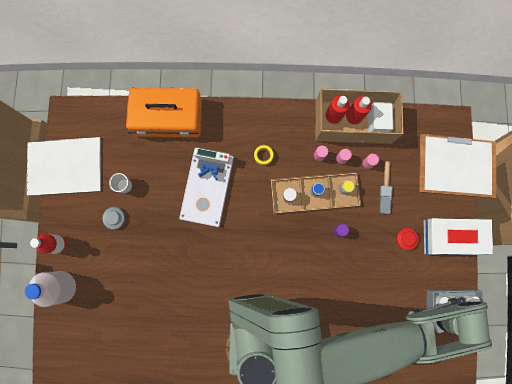

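```bash
python3 - <<'E'
import cv2
a=cv2.imread('pics/top0.png')
cv2.imwrite('pics/top0b.png',cv2.resize(a[0:384,0:512],None,fx=1.55,fy=1.55,interpolation=cv2.INTER_CUBIC))
E
```

```text
(no output)
```

The scene picture shows the yellow-topped canister at the tray's end (157,162), with the blue-banded spare and the jar beside it. In the top view they are at (348,187), (318,189) and (290,195), the mark is at (203,205) and the V at (210,170). I'll measure these precisely.

```bash
python3 - <<'E'
import cv2,numpy as np
from h import *
a=cv2.imread('pics/top0.png')
c1=cv2.resize(a[140:235,165:245],None,fx=6,fy=6,interpolation=cv2.INTER_CUBIC)
c2=cv2.resize(a[165:225,260:370],None,fx=6,fy=6,interpolation=cv2.INTER_CUBIC)
cv2.imwrite('pics/c1.png',c1);cv2.imwrite('pics/c2.png',c2)
b=cv2.imread('pics/scene0.png')
cv2.imwrite('pics/c3.png',cv2.resize(b[175:270,250:345],None,fx=6,fy=6,interpolation=cv2.INTER_CUBIC))
im=load('top0.png')
for n,u,v,z in [('can',348,187,.079),('spare',318,189,.079),('jar',290,195,.084),('mark',203,205,.025)]: print(n,at_z(im,u,v,z))
im=load('scene0.png')
for n,u,v,z in [('can',157,162,.079),('spare',187.5,171,.079),('mark',308,205,.025)]: print(n,at_z(im,u,v,z))
E
```

```text
can [ 0.59218421 -0.31798093  0.079     ]
spare [ 0.58216552 -0.20876279  0.079     ]
jar [ 0.55734239 -0.1076777   0.084     ]
mark [0.52034617 0.20771462 0.025     ]
can [ 0.59420626 -0.31847347  0.079     ]
spare [ 0.58697013 -0.20383541  0.079     ]
mark [0.52429212 0.21199316 0.025     ]
```

View pics/c1.png

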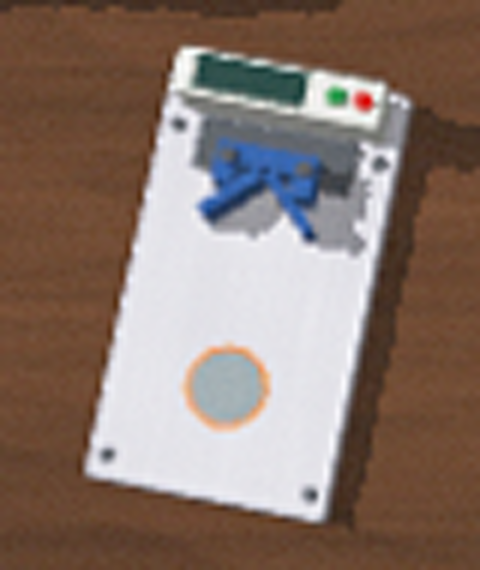

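View pics/c2.png

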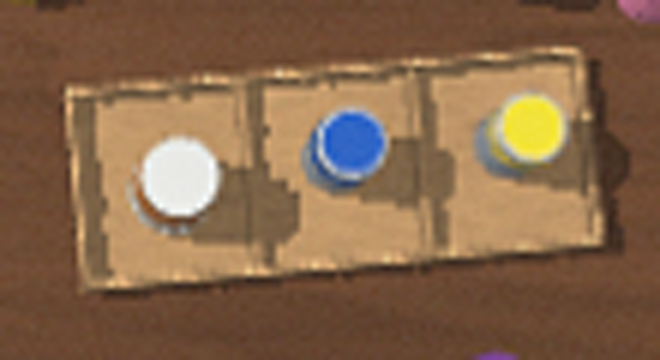

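View pics/c3.png

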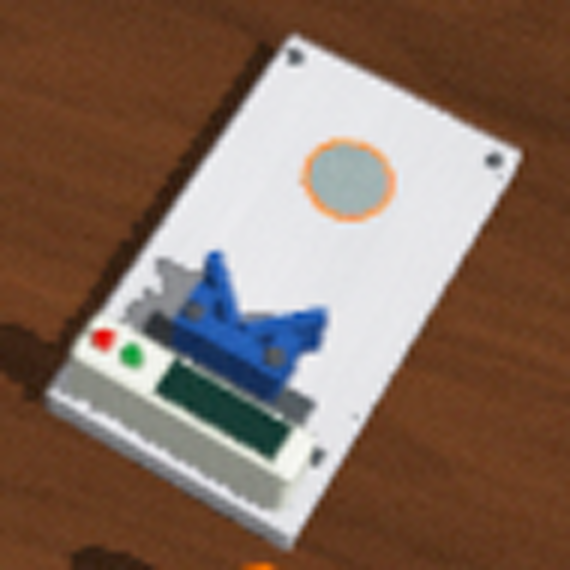

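```bash
python3 - <<'E'
from h import *
from scipy.optimize import least_squares
T=load('top0.png');S=load('scene0.png')
def f(u0,v0,x,y,s=6): return u0+(x+.5)/s-.5, v0+(y+.5)/s-.5
def cen(im,lo,hi,box,z):
    h=cv2.cvtColor(im['frame'],cv2.COLOR_RGB2HSV);m=cv2.inRange(h,lo,hi);k=np.zeros_like(m);x0,y0,x1,y1=box;k[y0:y1,x0:x1]=m[y0:y1,x0:x1]
    n,l,st,c=cv2.connectedComponentsWithStats(k);i=1+np.argmax(st[1:,4]);return c[i],st[i],at_z(im,*c[i],z)
print(cen(T,(22,150,190),(35,255,255),(335,175,360,200),.079))
print(cen(S,(22,150,190),(35,255,255),(145,150,170,180),.079))
# mark by ellipse of saturated orange ring
for im,b in((T,(190,190,215,220)),(S,(295,195,320,215))):
    h=cv2.cvtColor(im['frame'],cv2.COLOR_RGB2HSV);m=cv2.inRange(h,(5,60,100),(25,255,255));x0,y0,x1,y1=b;k=np.zeros_like(m);k[y0:y1,x0:x1]=m[y0:y1,x0:x1]
    p=cv2.findNonZero(k);e=cv2.fitEllipse(p);print(e,at_z(im,*e[0],.025))
obs=[]
for im,u0,v0,l in((T,165,140,[(88,473,-135,75),(327,520,-135,-75),(410,98,135,-75)]),(S,250,175,[(293,35,-135,-75),(520,155,-135,75),(47,400,135,-75),(292,547,135,75)])):
    for x,y,X,Y in l:
        z=.025; p=at_z(im,*f(u0,v0,x,y),z); obs.append((X,Y,*p[:2])); print(X,Y,p)
obs=np.array(obs)
def res(q):
    c,s=np.cos(q[2]),np.sin(q[2]);X=obs[:,0]/1e3;Y=obs[:,1]/1e3
    return np.r_[q[0]+c*X-s*Y-obs[:,2],q[1]+s*X+c*Y-obs[:,3]]
r=least_squares(res,[.58,.2,-.1],loss='soft_l1',f_scale=.003);q=r.x;print(q,res(q).round(4))
for X,Y in((-.065,0),(.03,0)): print(q[0]+np.cos(q[2])*X,q[1]+np.sin(q[2])*X)
# tray corners c2 (rim z .025)
for x,y in((68,87),(583,48),(603,243),(88,290)): print(at_z(T,*f(260,165,x,y),.025))
E
```

```text
(array([348.20895522, 185.70149254]), array([344, 182,   9,   9,  67], dtype=int32), array([ 0.59694776, -0.31876741,  0.079     ]))
(array([156.25675676, 162.04054054]), array([151, 158,  11,   9,  74], dtype=int32), array([ 0.59533754, -0.32073777,  0.079     ]))
((202.3384246826172, 204.0742950439453), (12.963730812072754, 13.228941917419434), 28.638669967651367) [0.52371925 0.21028562 0.025     ]
((307.59991455078125, 204.4959716796875), (12.659707069396973, 14.394804954528809), 101.59133911132812) [0.52296382 0.21013855 0.025     ]
-135 75 [0.46857781 0.2937008  0.025     ]
-135 -75 [0.44345638 0.14587008 0.025     ]
135 -75 [0.70738814 0.10271962 0.025     ]
-135 -75 [0.44332092 0.14992852 0.025     ]
-135 75 [0.47050355 0.29497975 0.025     ]
135 -75 [0.71127149 0.10458156 0.025     ]
135 75 [0.73745671 0.25071266 0.025     ]
[ 0.58969295  0.19910369 -0.16668276] [ 0.0004  0.0007  0.003   0.0008 -0.0015 -0.0009 -0.0022  0.0018  0.0017
  0.     -0.0024  0.0005 -0.0018 -0.    ]
0.5255938180388466 0.20988797228140502
0.6192771714188525 0.194126332154916
[ 0.62302098 -0.04088204  0.025     ]
[ 0.65606115 -0.36323593  0.025     ]
[ 0.53356736 -0.37506606  0.025     ]
[ 0.49727146 -0.05545498  0.025     ]
```

```bash
python3 - <<'E'
from h import *
o=bot.observe();M=R.from_quat(o['eef_rot']).as_matrix();print(M.round(3))
W=load('wrist0.png');c,d=ray(W,256,192);print((M.T@(c-o['tcp_pos'])).round(3),(M.T@d).round(3))
zy=np.arctan2(M[1,2],M[0,2]);print('tool z yaw',zy,'target z to dock +x -0.167, turn',-0.167-zy)
p=np.array([.596,-.320,.14]);print(M.T@(p-o['tcp_pos'])*1000)
E
```

```text
[[-0.     0.29  -0.957]
 [ 0.002 -0.957 -0.29 ]
 [-1.    -0.002 -0.   ]]
[-0.166 -0.002 -0.079] [ 0.956 -0.003  0.294]
tool z yaw -2.8477496353411613 target z to dock +x -0.167, turn 2.6807496353411615
[  78.8508586   -95.37779552 -477.67909294]
```

View pics/wrist0.png

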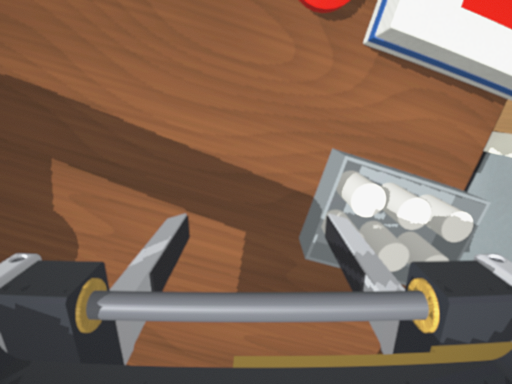

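```bash
python3 -m pendant '[[64,0,-12,-60,0.06,0,0],[64,0,-24,-120,0.12,0,0],[64,0,-36,-180,0.18,0,0],[64,10,-48,-240,0.24,0,0],[64,20,-60,-300,0.3,0,0],[64,30,-72,-360,0.36,0,0],[64,40,-84,-420,0.42,0,0],[64,50,-95,-478,0.461,0,0],[64,60,-95,-478,0.461,0,0],[64,60,-95,-478,0.461,0,0]]'
python3 - <<'E'
from h import *
im=snap('wrist','w1.png');o=bot.observe();M=R.from_quat(o['eef_rot']).as_matrix();print(o['tcp_pos'],o['joints'],M.round(3),o['gripper_width'])
h=cv2.cvtColor(im['frame'],cv2.COLOR_RGB2HSV);m=cv2.inRange(h,(22,150,150),(35,255,255));n,l,st,c=cv2.connectedComponentsWithStats(m)
for i in range(1,n):
  if st[i,4]>300: print(c[i],st[i],at_z(im,*c[i],.079))
E
```

```text
t: 1.4
tcp_pos: [0.5951, -0.3196, 0.1568]
eef_rot: [-0.703, 0.058, 0.706, 0.06]
contact_force: [-0.5, -0.0, 0.0]
gripper_width: 0.64
[ 0.59507197 -0.3205482   0.15785899] [-6.22319134e-01  4.68426734e-01  1.32694760e+00  7.04582904e-04
  1.34974431e+00  1.11606599e+00] [[-0.002 -0.167 -0.986]
 [ 0.003 -0.986  0.167]
 [-1.    -0.002  0.003]] 0.6388341598006498
[  3.68882175 124.45619335] [  0 102  10  45 331] [ 0.69681605 -0.10737319  0.079     ]
[258.22842197 195.62510898] [ 239  178   40   37 1147] [ 0.59477415 -0.31882012  0.079     ]
```

View pics/w1.png

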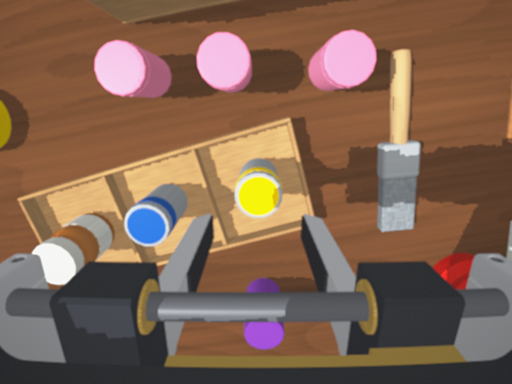

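The wrist view shows the canister's yellow lid at (258,196), which gives (0.595,-0.319). That agrees with the other cameras, so I'll go down and grip.

```bash
python3 -m pendant '[[64,25,-1,0,0,0,0],[64,50,-1,0,0,0,0],[64,75,-1,0,0,0,0],[64,95,-1,0,0,0,0],[64,109,-1,0,0,0,0],[64,109,-1,0,0,0,0],[0,109,-1,0,0,0,0],[0,109,-1,0,0,0,0],[0,109,-1,0,0,0,0],[0,109,-1,0,0,0,0]]'
python3 - <<'E'
from h import *
im=snap('wrist','w2.png');o=bot.observe();print(o['tcp_pos'],o['gripper_width']*94,o['contact_force'])
E
```

```text
t: 2.7
tcp_pos: [0.5958, -0.32, 0.0502]
eef_rot: [-0.704, 0.059, 0.705, 0.06]
contact_force: [-0.9, -0.2, 4.7]
gripper_width: 0.464
[ 0.59586184 -0.31994316  0.05020012] 43.37167659549186 [-1.22435023 -0.45630416  3.75205055]
```

View pics/w2.png

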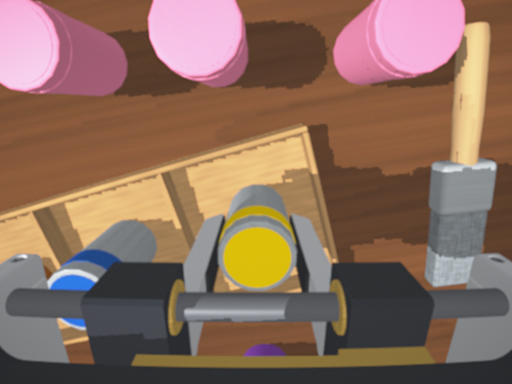

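The jaws stopped at 43.4 mm on the 44 mm canister, so the grip is good. I'll lift it and carry it over.

```bash
python3 -m pendant '[[0,-30,0,0,0,0,0],[0,-65,0,0,0,0,0],[0,-100,0,0,0,0,0],[0,-115,-20,6,0,0,0],[0,-115,-60,19,0,0,0],[0,-115,-105,33,0,0,0],[0,-115,-150,47,0,0,0],[0,-115,-195,61,0,0,0],[0,-115,-230,72,0,0,0],[0,-115,-255,80,0,0,0]]'
python3 -m pendant '[[0,0,-30,9,0,0,0],[0,0,-70,22,0,0,0],[0,0,-110,34,0,0,0],[0,0,-150,47,0,0,0],[0,0,-190,60,0,0,0],[0,0,-220,69,0,0,0],[0,0,-240,75,0,0,0],[0,0,-248,78,0,0,0],[0,0,-248,78,0,0,0],[0,0,-248,78,0,0,0]]'
python3 - <<'E'
from h import *
im=snap('wrist','w3.png');o=bot.observe();M=R.from_quat(o['eef_rot']).as_matrix();print(o['tcp_pos'],o['gripper_width']*94,o['contact_force'],o['joints'],M.round(3))
print(M.T@(np.array([.5235,.2102,.0715])-o['tcp_pos'])*1000)
E
```

```text
t: 4.0
tcp_pos: [0.5569, -0.0516, 0.1635]
eef_rot: [-0.703, 0.058, 0.706, 0.059]
contact_force: [-0.0, -0.3, -2.5]
gripper_width: 0.468
t: 5.25
tcp_pos: [0.5205, 0.2052, 0.164]
eef_rot: [-0.703, 0.058, 0.707, 0.059]
contact_force: [-0.6, -0.6, -2.8]
gripper_width: 0.464
[0.52074467 0.20504175 0.16417612] 43.59705802877511 [ 0.17857777  0.69417392 -2.86500101] [0.21824244 0.22812528 1.63460636 0.00391075 1.28341111 1.95442327] [[-0.005 -0.166 -0.986]
 [ 0.003 -0.986  0.166]
 [-1.    -0.002  0.006]]
[92.67384277 -5.37960029 -2.38345037]
```

View pics/w3.png

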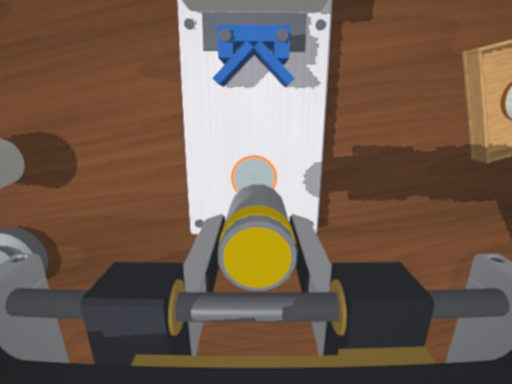

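```bash
python3 - <<'E'
from h import *
im=load('w3.png');print(at_z(im,254,176,.025))
E
python3 -m pendant '[[0,15,-2,-1,0,0,0],[0,30,-5,-2,0,0,0],[0,45,-5,-2,0,0,0],[0,60,-5,-2,0,0,0],[0,72,-5,-2,0,0,0],[0,80,-5,-2,0,0,0],[0,84,-5,-2,0,0,0],[0,86,-5,-2,0,0,0],[0,87,-5,-2,0,0,0],[0,87,-5,-2,0,0,0]]'
python3 - <<'E'
from h import *
im=snap('wrist','w4.png');snap('scene','s4.png');o=bot.observe();M=R.from_quat(o['eef_rot']).as_matrix();print(o['tcp_pos'],o['gripper_width']*94,o['contact_force'])
E
```

```text
[0.5235676  0.20981547 0.025     ]
t: 6.55
tcp_pos: [0.5234, 0.2099, 0.0775]
eef_rot: [-0.703, 0.058, 0.706, 0.06]
contact_force: [-0.3, -0.5, -2.0]
gripper_width: 0.464
[0.52336036 0.20994363 0.07753818] 43.36166863576156 [ 0.15633902 -0.54653288 -1.64284615]
```

View pics/w4.png

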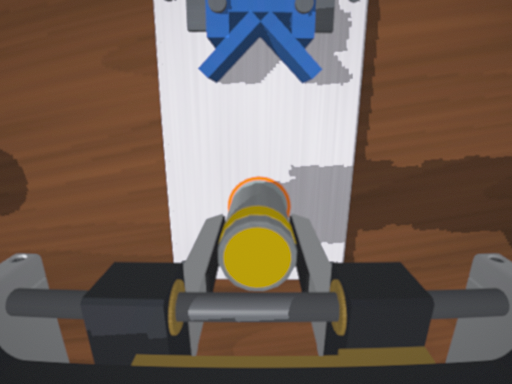

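The canister is held centred over the mark, with its ring visible at (259,200). Next comes a slow descent to contact.

```bash
python3 -m pendant '[[0,1,0,0,0,0,0],[0,2,0,0,0,0,0],[0,3,0,0,0,0,0],[0,3.5,0,0,0,0,0],[0,4,0,0,0,0,0],[0,4.5,0,0,0,0,0],[0,5,0,0,0,0,0],[0,5.3,0,0,0,0,0],[0,5.5,0,0,0,0,0],[0,5.5,0,0,0,0,0]]'
```

```text
t: 7.9
tcp_pos: [0.5233, 0.2099, 0.072]
eef_rot: [-0.703, 0.058, 0.706, 0.06]
contact_force: [-0.3, -0.2, -2.3]
gripper_width: 0.465
```

```bash
python3 -m pendant '[[0,0.3,0,0,0,0,0],[0,0.6,0,0,0,0,0],[0,0.8,0,0,0,0,0],[0,1,0,0,0,0,0],[0,1,0,0,0,0,0],[0,1,0,0,0,0,0],[0,1,0,0,0,0,0],[0,1,0,0,0,0,0],[0,1,0,0,0,0,0],[0,1,0,0,0,0,0]]'
```

```text
t: 9.15
tcp_pos: [0.5233, 0.21, 0.0712]
eef_rot: [-0.703, 0.058, 0.706, 0.06]
contact_force: [-3.1, -1.2, 2.2]
gripper_width: 0.465
```

It has touched down: the vertical force went from -2.3 to +2.2 N. I'll release it, then rise.

```bash
python3 -m pendant '[[50,0,0,0,0,0,0],[56,0,0,0,0,0,0],[64,0,0,0,0,0,0],[68,0,0,0,0,0,0],[68,0,0,0,0,0,0],[68,-3,0,0,0,0,0],[68,-15,0,0,0,0,0],[68,-30,0,0,0,0,0],[68,-50,0,0,0,0,0],[68,-60,0,0,0,0,0]]'
python3 - <<'E'
from h import *
im=snap('wrist','w5.png');snap('scene','s5.png');T=snap('top','t5.png');o=bot.observe();M=R.from_quat(o['eef_rot']).as_matrix();print(o['tcp_pos'],o['gripper_width']*94,o['contact_force'],o['t'],M.round(3))
h=cv2.cvtColor(im['frame'],cv2.COLOR_RGB2HSV);m=cv2.inRange(h,(22,150,150),(35,255,255));n,l,st,c=cv2.connectedComponentsWithStats(m)
for i in range(1,n):
  if st[i,4]>300: print(c[i],st[i],at_z(im,*c[i],.1))
E
```

```text
t: 10.4
tcp_pos: [0.5249, 0.2101, 0.1337]
eef_rot: [-0.704, 0.058, 0.705, 0.06]
contact_force: [0.7, -0.0, 0.6]
gripper_width: 0.677
[0.52417786 0.2099445  0.13224362] 64.1177168830322 [ 0.29803125 -0.90145113 -0.08836814] 10.55 [[-0.003 -0.166 -0.986]
 [ 0.003 -0.986  0.166]
 [-1.    -0.003  0.003]]
[257.69546828 216.78549849] [ 234  195   48   44 1655] [0.52226628 0.21182266 0.1       ]
```

View pics/w5.png

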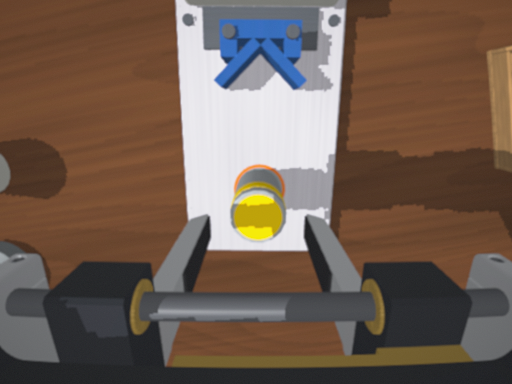

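The canister stands released on the mark: its lid at (258,217) gives about (0.522,0.212). Next I'll measure the V, whose tips are near (218,85) and (302,85).

```bash
python3 - <<'E'
from h import *
a=cv2.imread('pics/w5.png');cv2.imwrite('pics/c5.png',cv2.resize(a[5:95,200:320],None,fx=6.5,fy=6.5,interpolation=cv2.INTER_CUBIC))
E
```

```text
(no output)
```

View pics/c5.png

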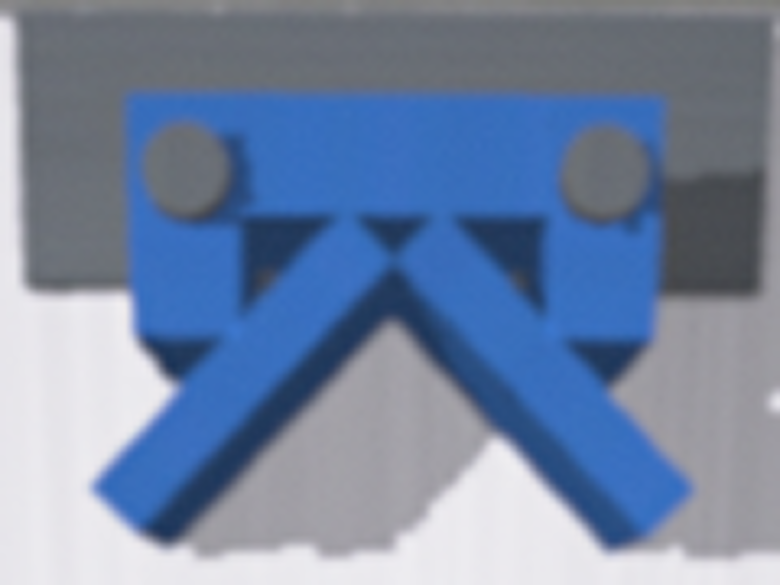

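```bash
python3 - <<'E'
from h import *
im=load('w5.png')
y=-.167;m=np.array([.5235,.2100]);ex=np.array([np.cos(y),np.sin(y)]);ey=np.array([-ex[1],ex[0]])
for n,x,yy,z in [('apexT',394,258,.065),('apexB',392,315,.025),('inL',148,533,.065),('inR',628,540,.065),('outL',93,487,.065),('outR',692,490,.065),('blkL',127,93,.065),('blkR',665,95,.065)]:
    p=at_z(im,200+(x+.5)/6.5-.5,5+(yy+.5)/6.5-.5,z);d=p[:2]-m;print(n,p.round(4),'dock',round(d@ex*1e3-65,1),round(d@ey*1e3,1))
# deck edges bottom/top for yaw: mark position in same picture
E
```

```text
apexT [0.647 0.189 0.065] dock 60.3 -0.1
apexB [0.6475 0.1889 0.025 ] dock 60.7 -0.2
inL [0.6215 0.2235 0.065 ] dock 29.3 29.6
inR [0.611  0.1662 0.065 ] dock 28.6 -28.7
outL [0.6278 0.2291 0.065 ] dock 34.7 36.1
outR [0.6155 0.1578 0.065 ] dock 34.4 -36.2
blkL [0.6699 0.2165 0.065 ] dock 78.2 30.8
blkR [0.6594 0.1553 0.065 ] dock 78.1 -31.4
```

The V apex measures dock (60.5, 0), so the seat axis is about x=29.3, y=0 in the dock frame. I'll back off 40 mm, set the jaws to about 30 mm as a two-finger cradle, and lower behind the canister.

```bash
python3 -m pendant '[[60,-5,0,10,0,0,0],[45,-5,0,25,0,0,0],[33,-5,0,40,0,0,0],[33,0,0,40,0,0,0],[33,20,0,40,0,0,0],[33,40,0,40,0,0,0],[33,60,0,40,0,0,0],[33,75,0,40,0,0,0],[33,82,0,40,0,0,0],[33,84,0,40,0,0,0]]'
python3 - <<'E'
from h import *
im=snap('wrist','w6.png');o=bot.observe();M=R.from_quat(o['eef_rot']).as_matrix();print(o['tcp_pos'],o['gripper_width']*94,o['contact_force'],o['t'],M.round(4))
m=np.array([.5235,.2100]);y=-.167;ex=np.array([np.cos(y),np.sin(y)]);ey=np.array([-ex[1],ex[0]]);d=o['tcp_pos'][:2]-m;print(d@ex*1e3-65,d@ey*1e3)
E
```

```text
t: 11.8
tcp_pos: [0.4845, 0.2168, 0.0481]
eef_rot: [-0.704, 0.058, 0.706, 0.06]
contact_force: [-0.2, 0.6, 0.2]
gripper_width: 0.33
[0.48471147 0.21685857 0.04827665] 30.9485000819927 [-0.17213901 -0.7299849   0.54507486] 11.85 [[-0.0025 -0.1657 -0.9862]
 [ 0.0033 -0.9862  0.1657]
 [-1.     -0.0028  0.003 ]]
-104.38896609035723 0.31553686118977275
```

View pics/w6.png

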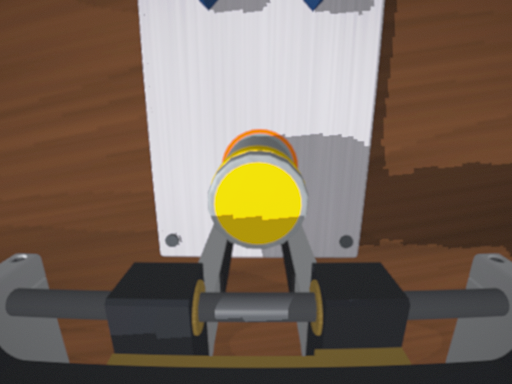

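The cradle is centred behind the canister. I'll push forward, stopping short of the V.

```bash
python3 -m pendant '[[33,0,0,-5,0,0,0],[33,0,0,-10,0,0,0],[33,0,0,-14,0,0,0],[33,0,0,-18,0,0,0],[33,0,0,-23,0,0,0],[33,0,0,-29,0,0,0],[33,0,0,-36,0,0,0],[33,0,0,-43,0,0,0],[33,0,0,-49,0,0,0],[33,0,0,-52,0,0,0]]'
python3 -m pendant '[[33,0,0,-5,0,0,0],[33,0,0,-11,0,0,0],[33,0,0,-18,0,0,0],[33,0,0,-25,0,0,0],[33,0,0,-31,0,0,0],[33,0,0,-36,0,0,0],[33,0,0,-40,0,0,0],[33,0,0,-42,0,0,0],[33,0,0,-43,0,0,0],[33,0,0,-43,0,0,0]]'
cat > st.py <<'E'
from h import *
import sys
im=snap('wrist',sys.argv[1]);o=bot.observe();M=R.from_quat(o['eef_rot']).as_matrix();print(o['tcp_pos'],o['gripper_width']*94,o['t'])
m=np.array([.5235,.2100]);y=-.167;ex=np.array([np.cos(y),np.sin(y)]);ey=np.array([-ex[1],ex[0]]);d=o['tcp_pos'][:2]-m;print('tcp dock',d@ex*1e3-65,d@ey*1e3)
f=o['contact_force'];print('F dock x,y,z',f[:2]@ex,f[:2]@ey,f[2])
h=cv2.cvtColor(im['frame'],cv2.COLOR_RGB2HSV);m_=cv2.inRange(h,(22,150,100),(35,255,255));n,l,s,c=cv2.connectedComponentsWithStats(m_);i=1+np.argmax(s[1:,4]);p=at_z(im,*c[i],.1)[:2]-m;print('lid dock',p@ex*1e3-65,p@ey*1e3)
E
python3 st.py w7.png
```

```text
t: 13.1
tcp_pos: [0.5364, 0.2081, 0.0481]
eef_rot: [-0.704, 0.058, 0.706, 0.06]
contact_force: [-3.2, 0.7, 2.5]
gripper_width: 0.333
t: 14.35
tcp_pos: [0.5789, 0.201, 0.048]
eef_rot: [-0.704, 0.058, 0.706, 0.06]
contact_force: [-2.3, 0.1, 2.5]
gripper_width: 0.334
[0.57890198 0.20102803 0.04801692] 31.52060366893141 14.4
tcp dock -8.877419493608109 0.36203379586474127
F dock x,y,z -2.2216967835425234 -0.01736789031933906 2.2136244125767917
lid dock 13.324272261809483 2.0401283438735143
```

View pics/w7.png

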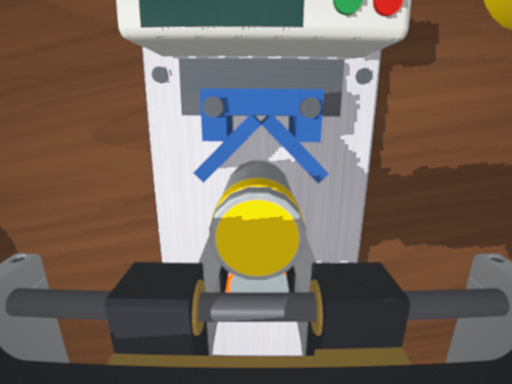

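```bash
python3 - <<'E'
from h import *
a=cv2.imread('pics/w7.png');cv2.imwrite('pics/c7.png',cv2.resize(a[80:190,185:335],None,fx=5,fy=5,interpolation=cv2.INTER_CUBIC))
E
```

```text
(no output)
```

View pics/c7.png

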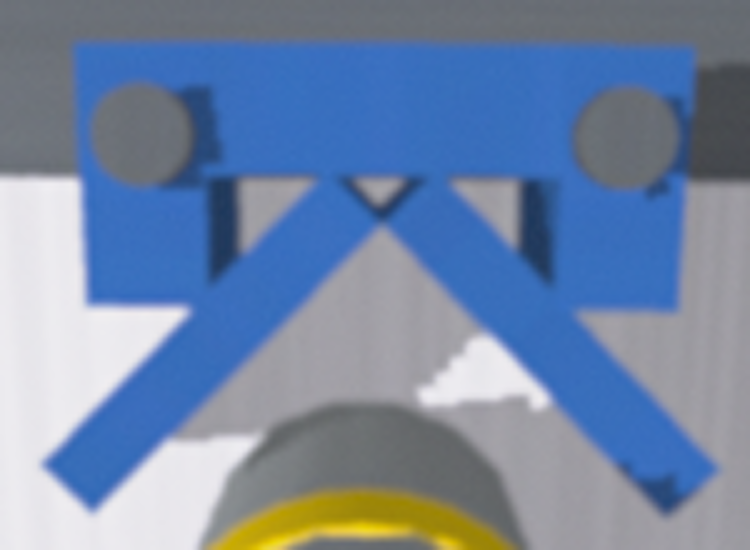

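```bash
python3 - <<'E'
from h import *
im=load('w7.png')
y=-.167;m=np.array([.5235,.2100]);ex=np.array([np.cos(y),np.sin(y)]);ey=np.array([-ex[1],ex[0]])
for n,x,yy,z in [('apexT',381,222,.065),('inL',92,510,.065),('inR',667,515,.065),('outL',43,465,.065),('outR',717,470,.065),('blkL',75,45,.065),('blkR',695,47,.065),('canfrontB',368,402,.025)]:
    p=at_z(im,185+(x+.5)/5-.5,80+(yy+.5)/5-.5,z);d=p[:2]-m;print(n,p.round(4),'dock',round(d@ex*1e3-65,1),round(d@ey*1e3,1))
E
```

```text
apexT [0.6471 0.1893 0.065 ] dock 60.3 0.1
inL [0.6219 0.2254 0.065 ] dock 29.5 31.5
inR [0.611  0.1635 0.065 ] dock 29.0 -31.3
outL [0.6277 0.2295 0.065 ] dock 34.5 36.6
outR [0.6151 0.1576 0.065 ] dock 34.1 -36.4
blkL [0.6695 0.2167 0.065 ] dock 77.8 30.9
blkR [0.659  0.1554 0.065 ] dock 77.7 -31.3
canfrontB [0.6212 0.1949 0.025 ] dock 33.9 1.3
```

```bash
python3 -m pendant '[[33,0,0.3,-1,0,0,0],[33,0,0.6,-2,0,0,0],[33,0,0.9,-3,0,0,0],[33,0,1.2,-4,0,0,0],[33,0,1.5,-5,0,0,0],[33,0,1.5,-6,0,0,0],[33,0,1.5,-7,0,0,0],[33,0,1.5,-8,0,0,0],[33,0,1.5,-9,0,0,0],[33,0,1.5,-9,0,0,0]]'; python3 st.py w8.png; python3 - <<'E'
import cv2
a=cv2.imread('pics/w8.png');cv2.imwrite('pics/c8.png',cv2.resize(a[80:270,185:335],None,fx=3.1,fy=3.1,interpolation=cv2.INTER_CUBIC))
E
```

```text
t: 15.65
tcp_pos: [0.5877, 0.1979, 0.048]
eef_rot: [-0.704, 0.058, 0.705, 0.06]
contact_force: [-2.2, -0.1, 3.1]
gripper_width: 0.335
[0.58766503 0.19792155 0.0479717 ] 31.09859582852114 15.7
tcp dock 0.2800929668630374 -1.2445952084840317
F dock x,y,z -2.798465668041833 0.07031779621951313 2.333653865743835
lid dock 22.497109905923637 0.4626828331657602
```

View pics/c8.png

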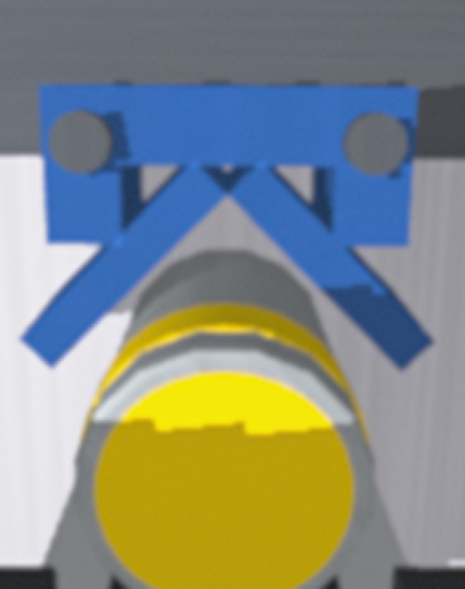

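```bash
python3 -m pendant '[[33,0,0.1,-0.5,0,0,0],[33,0,0.2,-1,0,0,0],[33,0,0.3,-1.5,0,0,0],[33,0,0.4,-2,0,0,0],[33,0,0.4,-2.5,0,0,0],[33,0,0.4,-3,0,0,0],[33,0,0.4,-3.5,0,0,0],[33,0,0.4,-4,0,0,0],[33,0,0.4,-4.3,0,0,0],[33,0,0.4,-4.3,0,0,0]]'; python3 st.py w9.png
```

```text
t: 16.95
tcp_pos: [0.5919, 0.1968, 0.048]
eef_rot: [-0.704, 0.058, 0.705, 0.06]
contact_force: [-2.4, 0.1, 2.0]
gripper_width: 0.335
[0.59190396 0.19674843 0.04797737] 30.74637510178336 17.0
tcp dock 4.655055510057323 -1.6967757494937736
F dock x,y,z -3.517394536639036 0.059815816455993015 3.13637369672777
lid dock 26.835074980231397 0.01485957493405555
```

```bash
python3 -m pendant '[[33,0,0,-0.15,0,0,0],[33,0,0,-0.3,0,0,0],[33,0,0,-0.45,0,0,0],[33,0,0,-0.6,0,0,0],[33,0,0,-0.75,0,0,0],[33,0,0,-0.9,0,0,0],[33,0,0,-1.05,0,0,0],[33,0,0,-1.2,0,0,0],[33,0,0,-1.2,0,0,0],[33,0,0,-1.2,0,0,0]]'; python3 st.py w10.png
```

```text
t: 18.25
tcp_pos: [0.5931, 0.1965, 0.048]
eef_rot: [-0.704, 0.058, 0.705, 0.06]
contact_force: [-3.1, 0.4, 2.6]
gripper_width: 0.333
[0.59310426 0.19655772 0.047942  ] 30.833012096289508 18.3
tcp dock 5.870355624462519 -1.6853144788402263
F dock x,y,z -2.985017605294722 -1.884357903286676 2.9246425084543843
lid dock 28.058703149795633 0.016466797286334395
```

```bash
python3 -m pendant '[[33,0,0,-0.1,0,0,0],[33,0,0,-0.2,0,0,0],[33,0,0,-0.3,0,0,0],[33,0,0,-0.4,0,0,0],[33,0,0,-0.5,0,0,0],[33,0,0,-0.6,0,0,0],[33,0,0,-0.7,0,0,0],[33,0,0,-0.8,0,0,0],[33,0,0,-0.8,0,0,0],[33,0,0,-0.8,0,0,0]]'; python3 st.py w11.png
```

```text
t: 19.55
tcp_pos: [0.594, 0.1964, 0.048]
eef_rot: [-0.704, 0.058, 0.705, 0.06]
contact_force: [-3.5, 0.2, 3.9]
gripper_width: 0.332
[0.59391727 0.19642728 0.04795015] 30.98297315706599 19.6
tcp dock 6.6937420476651255 -1.678791002295415
F dock x,y,z -2.793210068884535 -0.13938879339272936 2.583576973670057
lid dock 28.88254426937641 0.009660803913980848
```

```bash
python3 -m pendant '[[33,0,0,-0.1,0,0,0],[33,0,0,-0.2,0,0,0],[33,0,0,-0.3,0,0,0],[33,0,0,-0.4,0,0,0],[33,0,0,-0.5,0,0,0],[33,0,0,-0.6,0,0,0],[33,0,0,-0.7,0,0,0],[33,0,0,-0.8,0,0,0],[33,0,0,-0.8,0,0,0],[33,0,0,-0.8,0,0,0]]'; python3 st.py w12.png
```

```text
t: 20.85
tcp_pos: [0.5944, 0.1964, 0.0479]
eef_rot: [-0.704, 0.058, 0.706, 0.06]
contact_force: [-4.7, 0.4, 4.5]
gripper_width: 0.331
[0.59434811 0.19636403 0.04790594] 30.94641181629776 20.9
tcp dock 7.129095828493064 -1.669552464109002
F dock x,y,z -4.181359424335755 0.4435063006247903 4.444639162424989
lid dock 29.32483027018519 0.03564376043149673
```

Contact: the tool moved 0.43 mm of the 0.8 mm commanded and the force is rising. I'll press in small steps.

```bash
python3 -m pendant '[[33,0,0,-0.2,0,0,0],[33,0,0,-0.4,0,0,0],[33,0,0,-0.5,0,0,0],[33,0,0,-0.6,0,0,0],[33,0,0,-0.7,0,0,0],[33,0,0,-0.8,0,0,0],[33,0,0,-0.9,0,0,0],[33,0,0,-1,0,0,0],[33,0,0,-1,0,0,0],[33,0,0,-1,0,0,0]]'; python3 st.py w13.png
```

```text
t: 22.15
tcp_pos: [0.5945, 0.1964, 0.0478]
eef_rot: [-0.703, 0.058, 0.706, 0.06]
contact_force: [-7.3, 0.6, 5.7]
gripper_width: 0.327
[0.59451327 0.19641584 0.04786099] 31.423079458192166 22.2
tcp dock 7.283353421035358 -1.5910041376499862
F dock x,y,z -5.453712162973037 0.9684676674758901 5.5609023020139325
lid dock 29.434416054249226 0.1075965926892733
```

```bash
python3 -m pendant '[[33,0,0,-0.4,0,0,0],[33,0,0,-0.8,0,0,0],[33,0,0,-1,0,0,0],[33,0,0,-1.1,0,0,0],[33,0,0,-1.2,0,0,0],[33,0,0,-1.3,0,0,0],[33,0,0,-1.4,0,0,0],[33,0,0,-1.5,0,0,0],[33,0,0,-1.6,0,0,0],[33,0,0,-1.6,0,0,0]]'; python3 st.py w14.png
```

```text
t: 23.45
tcp_pos: [0.5945, 0.1965, 0.0478]
eef_rot: [-0.702, 0.058, 0.707, 0.06]
contact_force: [-7.9, 0.8, 7.4]
gripper_width: 0.331
[0.59458095 0.19644492 0.04779265] 31.2417475590979 23.5
tcp dock 7.34525344072523 -1.5510851853635725
F dock x,y,z -8.086288029348504 0.11081557422300825 6.659850483958296
lid dock 29.566731077690648 0.16305921241534715
```

View pics/w14.png

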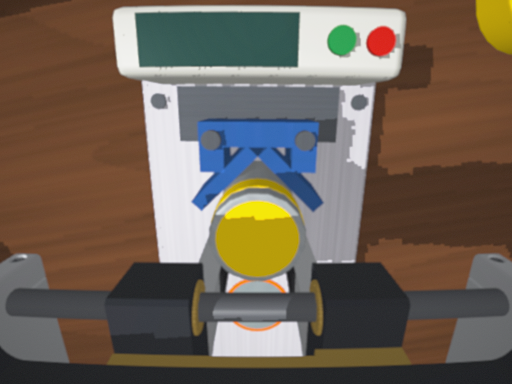

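```bash
python3 -m pendant '[[33,0,0,-1,0,0,0],[33,-0.1,0,-1.4,0,0,0],[33,-0.2,0,-1.6,0,0,0],[33,-0.3,0,-1.7,0,0,0],[33,-0.4,0,-1.8,0,0,0],[33,-0.5,0,-1.9,0,0,0],[33,-0.5,0,-2,0,0,0],[33,-0.5,0,-2,0,0,0],[33,-0.5,0,-2,0,0,0],[33,-0.5,0,-2,0,0,0]]'; python3 st.py w15.png
```

```text
t: 24.75
tcp_pos: [0.5945, 0.1965, 0.0479]
eef_rot: [-0.7, 0.058, 0.709, 0.06]
contact_force: [-8.7, 1.9, 6.6]
gripper_width: 0.331
[0.59452309 0.19646182 0.04784895] 31.421407691344662 24.8
tcp dock 7.285391970440799 -1.5440320844531819
F dock x,y,z -8.974013326427432 0.09399820419181049 6.16361628508895
lid dock 29.630244027603155 0.1941180317121044
```

```bash
python3 - <<'E'
from h import *
o=bot.observe();M=R.from_quat(o['eef_rot']).as_matrix();print(M.round(4))
# desired: tool x = -z world, tool z = yaw same
z=M[:,2].copy();z[2]=0;z/=np.linalg.norm(z);D=np.c_[[0,0,-1],np.cross(z,[0,0,-1]),z];print((R.from_matrix(M.T@D)).as_rotvec())
E
```

```text
[[-0.0118 -0.1656 -0.9861]
 [ 0.0035 -0.9862  0.1655]
 [-0.9999 -0.0015  0.0122]]
[-9.41682970e-06  1.22485916e-02  1.53759884e-03]
```

The tool had tilted about 0.012 rad, so it was pressing high on the canister. I'll ease back, tilt the fingertips slightly forward so contact is low, then press again.

```bash
python3 -m pendant '[[33,0,0,0.5,0,0,0],[33,0,0,1,0,0,0],[33,0,0,1.5,0,0.01,0],[33,0,0,2,0,0.02,0],[33,0,0,2,0,0.03,0],[33,0,0,2,0,0.04,0],[33,0,0,2,0,0.042,0],[33,0,0,2,0,0.042,0],[33,0,0,2,0,0.042,0],[33,0,0,2,0,0.042,0]]'; python3 st.py w16.png; python3 -c "
from h import *
print(R.from_quat(bot.observe()['eef_rot']).as_matrix().round(3))"
```

```text
t: 26.05
tcp_pos: [0.5926, 0.1968, 0.0479]
eef_rot: [0.715, -0.059, -0.694, -0.058]
contact_force: [-0.9, 0.5, -1.2]
gripper_width: 0.326
[0.59261842 0.19676616 0.0478547 ] 30.829053978497814 26.1
tcp dock 5.356631173382439 -1.5605305258255202
F dock x,y,z -0.12029776173809976 -0.0005589766593262319 -0.870863623764896
lid dock 29.24858060367356 0.16583526515702898
[[ 0.03  -0.166 -0.986]
 [-0.003 -0.986  0.166]
 [-1.    -0.002 -0.03 ]]
```

View pics/w16.png

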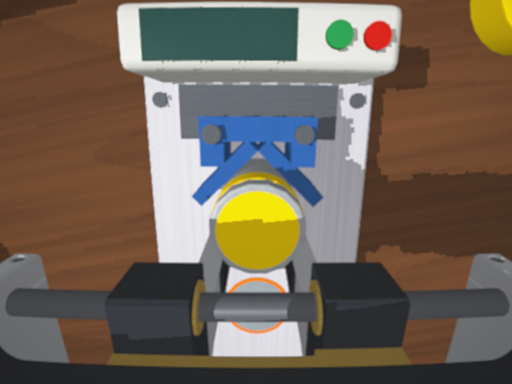

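```bash
python3 -m pendant '[[33,0,0,-0.3,0,0,0],[33,0,0,-0.6,0,0,0],[33,0,0,-0.9,0,0,0],[33,0,0,-1.1,0,0,0],[33,0,0,-1.3,0,0,0],[33,0,0,-1.5,0,0,0],[33,0,0,-1.7,0,0,0],[33,0,0,-1.9,0,0,0],[33,0,0,-2,0,0,0],[33,0,0,-2,0,0,0]]'; python3 st.py w17.png; python3 -c "
from h import *
print(R.from_quat(bot.observe()['eef_rot']).as_matrix()[:,0].round(3))"
```

```text
t: 27.35
tcp_pos: [0.5942, 0.1965, 0.0478]
eef_rot: [0.715, -0.059, -0.694, -0.058]
contact_force: [-2.6, 0.4, 0.9]
gripper_width: 0.329
[0.59424236 0.19647795 0.0478019 ] 30.895739569037275 27.4
tcp dock 7.005884358937877 -1.5747902800755447
F dock x,y,z -1.4709435677344087 -0.4490862652922523 -0.37290558371984217
lid dock 29.250516925762398 0.1721022011625542
[ 0.029 -0.003 -1.   ]
```

```bash
python3 -m pendant '[[33,0,0,-0.3,0,0,0],[33,0,0,-0.6,0,0,0],[33,0,0,-0.8,0,0,0],[33,0,0,-1,0,0,0],[33,0,0,-1.1,0,0,0],[33,0,0,-1.2,0,0,0],[33,0,0,-1.3,0,0,0],[33,0,0,-1.4,0,0,0],[33,0,0,-1.4,0,0,0],[33,0,0,-1.4,0,0,0]]'; python3 st.py w18.png; python3 -c "
from h import *
print(R.from_quat(bot.observe()['eef_rot']).as_matrix()[:,0].round(3))"
```

```text
t: 28.65
tcp_pos: [0.5946, 0.1964, 0.0476]
eef_rot: [0.714, -0.059, -0.695, -0.058]
contact_force: [-6.5, 0.6, 3.2]
gripper_width: 0.329
[0.59459706 0.19638137 0.04759581] 31.0354613753605 28.7
tcp dock 7.371707932236589 -1.6110688578292265
F dock x,y,z -5.545907749021919 -0.3238266509539077 2.7604811393950635
lid dock 29.337281994706842 0.18819410691471264
[ 0.027 -0.003 -1.   ]
```

```bash
python3 -m pendant '[[33,0,0,-0.8,0,0,0],[33,-0.2,0,-1.3,0,0,0],[33,-0.3,0,-1.6,0,0,0],[33,-0.3,0,-1.8,0,0.002,0],[33,-0.3,0,-2,0,0.004,0],[33,-0.3,0,-2.1,0,0.004,0],[33,-0.3,0,-2.2,0,0.004,0],[33,-0.3,0,-2.3,0,0.004,0],[33,-0.3,0,-2.3,0,0.004,0],[33,-0.3,0,-2.3,0,0.004,0]]'; python3 st.py w19.png; python3 -c "
from h import *
print(R.from_quat(bot.observe()['eef_rot']).as_matrix()[:,0].round(3))"
```

```text
t: 29.95
tcp_pos: [0.5947, 0.1964, 0.0475]
eef_rot: [0.714, -0.059, -0.695, -0.058]
contact_force: [-7.9, 1.6, 4.2]
gripper_width: 0.334
[0.59473791 0.19636988 0.04752324] 31.198337338685267 30.0
tcp dock 7.5125017336274595 -1.5989842307662046
F dock x,y,z -9.191439362410552 -0.10480002983369757 5.078935768130787
lid dock 29.33392621895551 0.19142887114409843
[ 0.026 -0.004 -1.   ]
```

```bash
python3 -m pendant '[[33,0,0,-1.5,0,0.002,0],[33,-0.3,0,-2.2,0,0.004,0],[33,-0.6,0,-2.5,0,0.005,0],[33,-0.7,0,-2.8,0,0.005,0],[33,-0.7,0,-3,0,0.005,0],[33,-0.7,0,-3.2,0,0.005,0],[33,-0.7,0,-3.3,0,0.005,0],[33,-0.7,0,-3.3,0,0.005,0],[33,-0.7,0,-3.3,0,0.005,0],[33,-0.7,0,-3.3,0,0.005,0]]'; python3 st.py w20.png; python3 -c "
from h import *
print(R.from_quat(bot.observe()['eef_rot']).as_matrix()[:,0].round(3))"
```

```text
t: 31.25
tcp_pos: [0.5948, 0.1964, 0.0475]
eef_rot: [0.713, -0.059, -0.696, -0.058]
contact_force: [-10.5, 1.7, 5.2]
gripper_width: 0.331
[0.59480188 0.19636098 0.04752507] 31.079979667960462 31.3
tcp dock 7.577066006776775 -1.5971311148136282
F dock x,y,z -9.260212716482053 0.497192379808115 5.286828760801007
lid dock 29.35464786777726 0.1960474878944545
[ 0.024 -0.004 -1.   ]
```

```bash
python3 -m pendant '[[33,0,0,-2,0,0.002,0],[33,-0.3,0,-3,0,0.004,0],[33,-0.7,0,-3.5,0,0.008,0],[33,-1,0,-4,0,0.008,0],[33,-1,0,-4.4,0,0.008,0],[33,-1,0,-4.6,0,0.008,0],[33,-1,0,-4.6,0,0.008,0],[33,-1,0,-4.6,0,0.008,0],[33,-1,0,-4.6,0,0.008,0],[33,-1,0,-4.6,0,0.008,0]]'; python3 st.py w21.png; python3 -c "
from h import *
print(R.from_quat(bot.observe()['eef_rot']).as_matrix()[:,0].round(3))"
```

```text
t: 32.55
tcp_pos: [0.5949, 0.1963, 0.0475]
eef_rot: [0.713, -0.06, -0.697, -0.057]
contact_force: [-11.8, 1.3, 5.4]
gripper_width: 0.333
[0.59492223 0.19635002 0.047468  ] 31.074161855999744 32.6
tcp dock 7.697560209045037 -1.5879264699888969
F dock x,y,z -11.824283150614608 0.37144849724586365 5.688847037481074
lid dock 29.37759943071471 0.19620415442551292
[ 0.023 -0.005 -1.   ]
```

```bash
python3 -m pendant '[[33,0,0,-3,0,0.002,0],[33,-0.5,0,-4,0,0.004,0],[33,-1,0,-4.8,0,0.008,0],[33,-1.3,0,-5.4,0,0.01,0],[33,-1.3,0,-5.8,0,0.01,0],[33,-1.3,0,-5.8,0,0.01,0],[33,-1.3,0,-5.8,0,0.01,0],[33,-1.3,0,-5.8,0,0.01,0],[33,-1.3,0,-5.8,0,0.01,0],[33,-1.3,0,-5.8,0,0.01,0]]'; python3 st.py w22.png; python3 -c "
from h import *
print(R.from_quat(bot.observe()['eef_rot']).as_matrix()[:,0].round(3))
a=cv2.imread('pics/w22.png');cv2.imwrite('pics/c22.png',cv2.resize(a[100:230,185:335],None,fx=4.5,fy=4.5,interpolation=cv2.INTER_CUBIC))"
```

```text
t: 33.85
tcp_pos: [0.595, 0.1963, 0.0473]
eef_rot: [0.712, -0.06, -0.697, -0.057]
contact_force: [-13.1, 2.5, 5.3]
gripper_width: 0.33
[0.59502251 0.19631293 0.0473334 ] 30.71369978136707 33.9
tcp dock 7.8026124635402425 -1.6078388527116916
F dock x,y,z -13.606811407491346 0.75361024325019 5.44294028221673
lid dock 29.39829926532451 0.22767874374045607
[ 0.02  -0.007 -1.   ]
```

View pics/c22.png

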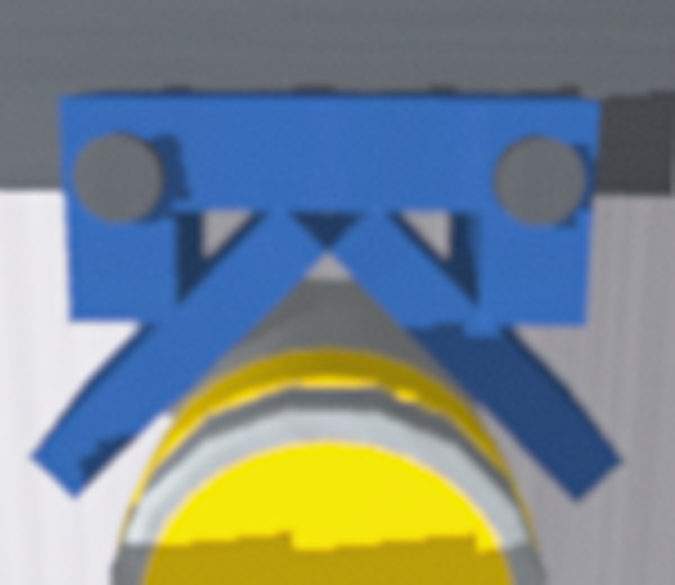

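The close-up shows the canister symmetric between both faces and the V, with the apex gap at (328,265). About 13 N was held with nearly no lateral force. I'll back straight off, then rise.

```bash
python3 -m pendant '[[33,0,0,0.5,0,0,0],[33,0,0,1,0,0,0],[33,0,0,2,0,0,0],[33,0,0,4,0,0,0],[33,0,0,8,0,0,0],[33,0,0,14,0,0,0],[33,0,0,22,0,0,0],[33,0,0,30,0,0,0],[33,0,0,40,0,0,0],[33,0,0,45,0,0,0]]'; python3 -m pendant '[[33,-10,0,0,0,0,0],[33,-25,0,0,0,0,0],[33,-45,0,0,0,0,0],[33,-65,0,0,0,0,0],[33,-85,0,0,0,0,0],[33,-105,0,0,0,0,0],[33,-120,0,0,0,0,0],[33,-130,0,0,0,0,0],[33,-130,0,0,0,0,0],[33,-130,0,0,0,0,0]]'; python3 st.py w23.png
python3 - <<'E'
from h import *
snap('scene','s23.png');T=snap('top','t23.png')
a=cv2.imread('pics/w23.png');b=cv2.imread('pics/s23.png')
A=cv2.resize(a[60:240,180:340],None,fx=2.5,fy=2.5,interpolation=cv2.INTER_CUBIC);B=cv2.resize(b[175:275,245:345],None,fx=4,fy=4,interpolation=cv2.INTER_CUBIC)
o=np.zeros((450,800,3),np.uint8);o[:450,:400]=A;o[:400,400:]=B;cv2.imwrite('pics/c23.png',o)
S=load('s23.png')
for n in('scene','top'):
  im=load({'scene':'s23.png','top':'t23.png'}[n]);b=(280,200,310,260) if n=='scene' else (200,160,225,200)
  h=cv2.cvtColor(im['frame'],cv2.COLOR_RGB2HSV);m=cv2.inRange(h,(22,150,190),(35,255,255));k=np.zeros_like(m);x0,y0,x1,y1=b;k[y0:y1,x0:x1]=m[y0:y1,x0:x1]
  nn,l,st,c=cv2.connectedComponentsWithStats(k)
  if nn>1: i=1+np.argmax(st[1:,4]);print(n,c[i],st[i],at_z(im,*c[i],.1))
E
```

```text
t: 35.15
tcp_pos: [0.5496, 0.2039, 0.0463]
eef_rot: [0.712, -0.06, -0.697, -0.057]
contact_force: [-0.2, -0.6, -0.5]
gripper_width: 0.334
t: 36.4
tcp_pos: [0.5465, 0.2046, 0.1754]
eef_rot: [0.711, -0.06, -0.698, -0.056]
contact_force: [-0.6, -0.3, -0.1]
gripper_width: 0.331
[0.54639124 0.20458723 0.17520933] 31.025056256995065 36.45
tcp dock -41.52748627837059 -1.5323705331508808
F dock x,y,z 0.05738965102623891 -0.021017064006657708 -0.8974522124294951
lid dock 111.37392320709336 -136.36858224767585
scene [295.91666667 215.69791667] [291 211  11  11  96] [0.61695673 0.19347906 0.1       ]
top [208.31818182 174.86363636] [207 171   4   9  22] [0.62044297 0.18454342 0.1       ]
```

View pics/c23.png

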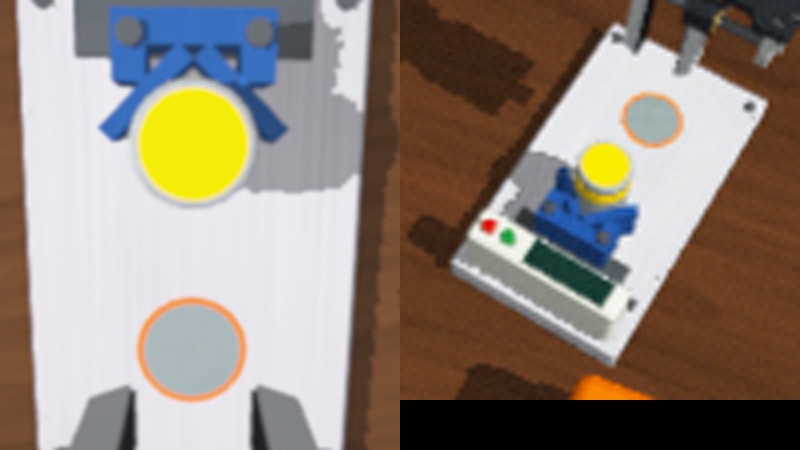

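View pics/t23.png

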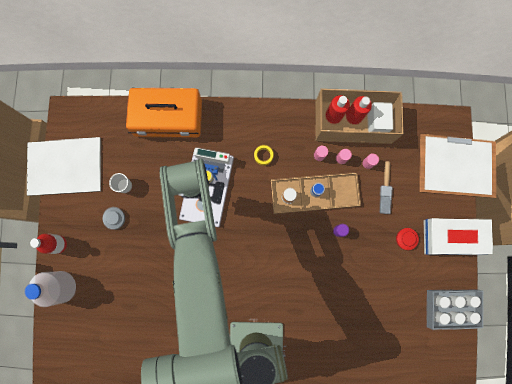

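The canister is upright and centred in the V, released, with the bystanders undisturbed. One last numeric check of the gap, then I hand it in.

```bash
python3 - <<'E'
from h import *
im=load('w23.png');m0=np.array([.5235,.2100]);y=-.167;ex=np.array([np.cos(y),np.sin(y)]);ey=np.array([-ex[1],ex[0]])
h=cv2.cvtColor(im['frame'],cv2.COLOR_RGB2HSV);m=cv2.inRange(h,(22,150,100),(35,255,255));n,l,s,c=cv2.connectedComponentsWithStats(m)
for i in range(1,n):
  if s[i,4]>300 and 200<c[i][0]<300: p=at_z(im,*c[i],.1)[:2]-m0;print('lid dock',p@ex*1e3-65,p@ey*1e3)
print(bot.finish_job())
E
```

```text
lid dock 29.18109170773627 0.11972124734773565
the job is handed in; nothing more can be done
None
```

The canister with the yellow band is standing in the blue V rest, centred against both faces and let go, and the job is handed in. No verdict comes back, so what follows is from my own measurements.

- **Set-down:** I lowered the canister onto the mark until it touched, with about 4.5 N on the deck, and released it. The lid then measured within about 2 mm of the mark's centre.
- **Slide and press:** I pushed it along the deck with the jaws open about 31 mm as a two-finger cradle, moving about 2 mm sideways on the way to line up with the V. My first press tilted the tool about 0.012 rad and bore high on the canister. I eased back and pressed again low, rising to about 13.5 N at the wrist with about 0.75 N or less sideways. That is a little above the 10 N asked, because I estimate 3 to 5 N of it went into deck friction. I have no direct reading of the face forces; I estimate roughly 4 to 10 N on each, below the 20 N limit.
- **Last checks:** The wrist picture puts the lid at x = 29.2 mm, y = 0.1 mm in the dock frame, against a seat I measured at about 29.3 mm and 0. The scene camera agrees within 1 mm. The top view was partly blocked by the arm, so its reading, about 10 mm off, is not usable.
- **Everything else:** The tool was clear with contact force near zero. In the last top view the spare, jar, tape, brush, cup and grey and red cartridges show no visible movement.

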